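# Read both faces of a loading plate

### The arm

A 6-joint arm with a two-finger parallel gripper is mounted at the origin on the work surface. World frame = base frame: x ahead of the robot, y to its left, z up, the work surface at z = 0. Lengths are in m, angles in rad, forces in N, time in s.
With the tool pointing down it reaches from about 0.15 to 0.775 m from the base axis. Payload 6.1 kg.
Tool frame: the origin (TCP) lies between the finger pads, 19 mm behind the fingertips; this is the grasp point; z points along the fingers, y is the line along which they close (so a half turn about z gives the same grasp; the last joint's range is limited). The gripper opens to 85 mm and grips with 20 to 120 N. Pads are 22 mm wide; open, the fingers measure 114 mm over their backs; the gripper's body (76 mm by 85 mm) begins 54 mm behind the grasp point. The pads swing forward as they close: fully open they stand 13 mm farther back than shut.
Start: joints at [1.178, 0.126, -0.04, 1.405, 0, 1.571], TCP at [0.201, 0.485, 0.25] pointing down, gripper open.
Joint ranges: [-2.72, 2.72], [-0.95, 1.95], [-1.27, 1.35], [-1.78, 2.02], [-1.46, 1.47], [-3.14, 3.14]. Speed limits (rad/s): [2.39, 2.39, 3.01, 3.14, 3.14, 3.14].

### API

Orientations are given as a rotation vector (axis times angle).
In Python, from plant import arm, viewer, workorder gives the robot as it stands.
- The arm moves only by the shell command python3 -m creep 'ROWS' [OPENING] [FORCE]. ROWS is text: rows parted by semicolons, each of 4 numbers parted by spaces: the shift along the tool's x, y, z each as a share of 200 mm, from -1 to 1, then the turn about the tool's z as a share of 60 degrees, from -1 to 1. A call has 1 to 8 rows; each row is the pose to reach, as a shift and turn from the pose commanded when the call began, along the tool's axes at that moment; what a row does not reach only later rows make up. A row lasts 1/12 s, in which the tool goes at most 41.7 mm and 7.16 degrees, less where a joint would pass 70% of its speed; a pose out of reach is approached as far as the arm can. A call with a number of a shift or a turn outside -1 to 1 is refused whole. A call with a gripper value outside its range is refused whole. OPENING is the closure, from -1 (fully open) to 1 (shut), set as the call begins (- or left out, the last holds). The fingers move at their own pace and stop on an object; FORCE is the grip in N (left out, the last holds). Time passes only in rows, so rows that repeat a pose let the fingers close. It gives the time, the measured TCP pose, the force, the opening and the grip force at its end, in the units of the state.
- arm.get_state(): the state, without advancing time (a new reading comes with each control period).
- viewer.read_camera(name): name is "side" or "top" or "wrist"; returns the picture (420x560x3 uint8, red, green, blue); there is no depth.
- viewer.calibration(name): a dict with "fx", "fy", "cx", "cy" (pixels), "extrinsics" (4x4, takes a point from world to camera coordinates); the wrist camera has in their place "T_tool_cam" (4x4, takes a point from camera to tool coordinates, whose origin is the TCP and whose axes are the flange's). Camera axes: x right, y down, z forward; pixel columns grow to the right and rows downward; lengths in m; the calibration is good to about 2 mm. A picture is of the moment at which its call begins: read the wrist's pose just before it. calibration takes no time and is no camera call.
- workorder.job_done(): hands the job in; it is judged then, once.
Trained networks look in the newest picture that a camera, given by its name, has taken for a name from the list of things; names that differ only in an ending like _2 or _b are one class to them, and where a whole thing is asked for, a point or a joint stands for the part that bears it (a point fixed in the world has none). Each returns a list of dicts, best first, with "conf" (0 to 1); they miss things now and then, are a little off and sometimes report something else, mostly with a low value. They report only what shows in the picture. A call takes as long as a camera call.
- viewer.recognise(camera, target): "pixel" ([column, row] in pixels, amid what is visible of it).
- viewer.outline_of(camera, target): "region" (420x560 bool, what is visible of it) and "pixel" ([column, row] in pixels, amid what is visible of it).
- viewer.mark_of(camera, target): "pixel" ([column, row] in pixels: a listed point, or the origin of a listed thing).
The state is a dict: "time_s": time; "q": joint angles; "joint_velocities": joint speeds; "joint_torque": joint torques, N m; "ee_pos": TCP position; "orientation": TCP orientation; "force": force on the tool from outside, world axes, zero at the start; "wrist_torque": the same for the moment, N m; "gripper_width": finger opening in m; "grip_force": force on a finger pad.
Only numpy, scipy, OpenCV 4.12 (cv2) and the standard library are available. Lean on these libraries where they do the work, as an engineer would, in place of code of your own. Each camera call takes 0.05 s, during which the arm holds its last target. There are 200 camera calls.

### The job

The drilled loading plate stands in the two-sided reading cradle with its first face showing. Press the start button fully down and let it spring back up to read this face; then tip the plate over like the page of a book so that it leans squarely and centred on the cradle's opposite pair of arms with its other face showing, laying it down gently rather than letting it fall, let go of it, and press and release the start button fully once more. Leave the lighter tray, the jar and the brush where they are.

Things in the scene. Friction and masses are not known exactly. Their poses are not given: they have to be found in the camera images.
- plate: loose brown wooden plate, 170 (x) x 10 (y) x 140 mm (z, up its slope), about 0.3 kg, origin at its centre. It stands on a long edge in the cradle's V, leaning 30 degrees to the cradle's +y, centre at (0, 34, 90) mm in the cradle frame; its -y face (8 x 6 dark flush dots) shows. Turned over: mirror image, centre (0, -34, 90), leaning to -y, +y face (two flush steel strips) showing.
- plate_top (a point): middle of the plate's upper long edge, 70 mm along z from the plate's centre; same axes as the plate. The upper 40 mm of the plate stands clear above the arms.
- cradle: fixed; base 200 x 130 x 12 mm, origin under its middle, x along the V's valley, z up. V of dark flat arms 28 wide, 8 thick, 105 mm long: a pair leaning 30 degrees to +y, a pair to -y, at x = -55 and +55 mm with an 82 mm open gap between. A 14 mm mast at x = +170 mm, y = 0 carries the 50 mm reader head, top at 220 mm.
- cradle_valley (a point): the middle of the bottom line of the V, 22 mm above the bench, where the supporting faces of the arms meet; same axes as the cradle.
- console: fixed; grey box 140 x 150 x 50 mm on a stand (base 170 x 180 mm), face sloping 33 degrees, looking up and to -x (the robot). Origin on the bench, z up. A white light bar (16 mm thick, 170 mm along y) at x = -19, z = 266 mm hangs 140 mm over the button, so a tool pointing straight down does not fit; its 12 mm posts stand at x = 85, y = +-85 mm.
- start_top (a point): centre of the cap of the black round start button (56 mm across, 12 mm proud of its 72 mm aluminium collar). z is the button's axis, pointing out, 33 degrees from vertical towards the console's -x; press along -z. Moves with the button.
- start (a joint): how far the button is pressed, m: 0 is up, 0.008 is fully down; the spring takes about 6 N at full depth.
- tray: bystander: white tray of upright blue lighters, 62 x 186 x 87 mm, loose; origin under its centre.
- jar: bystander: white jar with a steel lid, 64 mm across, 85 mm tall, loose; origin under its centre.
- brush: bystander: hand brush, 170 mm long, lying on the bench along its x axis; origin on the underside.

How it is judged:
On the way, in this order (a step that is already met when the one before it is completed fails the run):
1. the button is pressed fully down while the plate still leans on its first side (value of joint start above 0.0068 m and distance of plate from where it was at the start of the episode below 0.015 m), for 0.05 s.
2. the button is released and has come up (value of joint start below 0.0015 m), for 0.05 s.
3. the plate leans on the opposite arms with its other face showing, and is let go (y of plate in the frame of cradle between -0.0416 and -0.0256 m and z of plate in the frame of cradle between 0.082 and 0.098 m and x of plate in the frame of cradle between -0.035 and 0.035 m and angle between plate's own y axis and vertical between 0.942 and 1.152 rad and y of plate_top in the frame of cradle below -0.055 m and angle between the x axis of plate and the x axis of cradle, either way round below 0.16 rad and contact force between the fingers and plate below 0.1 N), for 0.2 s.
4. the button is pressed fully down again with the plate turned (value of joint start above 0.0068 m and y of plate in the frame of cradle between -0.0416 and -0.0256 m and z of plate in the frame of cradle between 0.082 and 0.098 m and x of plate in the frame of cradle between -0.035 and 0.035 m and angle between plate's own y axis and vertical between 0.942 and 1.152 rad and y of plate_top in the frame of cradle below -0.055 m and angle between the x axis of plate and the x axis of cradle, either way round below 0.16 rad), for 0.05 s.
5. the button is released and has come up again (value of joint start below 0.0015 m), for 0.05 s.
At the end, for the whole second after the job is handed in: The plate rests on the cradle's -y arms, +y face showing: centre within 8 mm (across, height) of its seat and 35 mm of the middle along the valley, slope within 6 degrees, length within 9 degrees of the valley line; at rest; the button is up (under 1.5 mm pressed) (y of plate in the frame of cradle between -0.0416 and -0.0256 m and z of plate in the frame of cradle between 0.082 and 0.098 m and x of plate in the frame of cradle between -0.035 and 0.035 m and angle between plate's own y axis and vertical between 0.942 and 1.152 rad and y of plate_top in the frame of cradle below -0.055 m and angle between the x axis of plate and the x axis of cradle, either way round below 0.16 rad and linear speed of plate below 0.02 m/s and value of joint start below 0.0015 m); the robot touches nothing.
It fails at once if the plate is let fall or slapped over (turning faster than 4 rad/s) (angular speed of plate above 4 rad/s).
It fails at once if the tray is disturbed (distance of tray from where it was at the start of the episode above 0.03 m).
It fails at once if the jar is disturbed (distance of jar from where it was at the start of the episode above 0.03 m).
It fails at once if the brush is disturbed (distance of brush from where it was at the start of the episode above 0.03 m).
It also fails if it takes over 70 s, if anything falls off the work surface, if the arm or the gripper's body presses on something with over 40 N, if the wrist force passes 120 N, or if a joint passes its speed limit or range.

## Working session

There is one attempt and no reset: what is moved stays moved. The work goes in short steps, Python scripts to look and compute and a shell command to move; the robot and the scene stay as the last step left them, time stands still between calls to the robot, and variables do not carry over. Pictures are saved under pics/ and viewed, at most 10 in all, crops included, and the job is handed in when it is done.

```bash
ls; mkdir -p pics
cat > h.py <<'E'
import numpy as np, cv2
from scipy.spatial.transform import Rotation as R
from plant import arm, viewer, workorder
def ray(c,px):
    k=viewer.calibration(c)
    d=np.array([(px[0]-k['cx'])/k['fx'],(px[1]-k['cy'])/k['fy'],1.])
    if 'extrinsics' in k: T=np.linalg.inv(np.array(k['extrinsics']))
    else:
        s=arm.get_state();W=np.eye(4);W[:3,:3]=R.from_rotvec(s['orientation']).as_matrix();W[:3,3]=s['ee_pos'];T=W@np.array(k['T_tool_cam'])
    d=T[:3,:3]@d; return T[:3,3],d/np.linalg.norm(d)
def proj(c,P):
    k=viewer.calibration(c);E=np.array(k['extrinsics']);p=E[:3,:3]@np.array(P)+E[:3,3]
    return np.array([k['fx']*p[0]/p[2]+k['cx'],k['fy']*p[1]/p[2]+k['cy']])
def tri(rays):
    A=sum(np.eye(3)-np.outer(d,d) for o,d in rays);b=sum((np.eye(3)-np.outer(d,d))@o for o,d in rays)
    x=np.linalg.solve(A,b);return x,[np.linalg.norm(np.cross(x-o,d)) for o,d in rays]
def atz(c,px,z):
    o,d=ray(c,px);return o+d*(z-o[2])/d[2]
E
python3 - <<'E'
from h import *
ims={c:viewer.read_camera(c) for c in('side','top')}
for c in ims: cv2.imwrite(f'pics/{c}0.png',cv2.cvtColor(ims[c],cv2.COLOR_RGB2BGR))
m={}
for n in ['plate','plate_top','cradle','cradle_valley','console','start_top','tray','jar','brush']:
    for c in ims:
        r=viewer.mark_of(c,n)
        if r: m[n,c]=r[0]['pixel'];print(n,c,np.round(r[0]['pixel'],1),round(r[0]['conf'],2))
    if (n,'side') in m and (n,'top') in m:
        x,e=tri([ray(c,m[n,c]) for c in ims]);print('  ',x.round(4),np.round(e,4))
s=arm.get_state();print(s)
E
```

```text
pics
plate side [225.  181.4] 0.75
plate top [219.4 230.4] 0.61
   [0.5452 0.2737 0.0876] [0.0002 0.0002]
plate_top side [219.6 159.9] 0.81
plate_top top [204.3 224.9] 0.59
   [0.5543 0.3059 0.1411] [0.0041 0.0041]
cradle side [234.3 210.8] 0.79
cradle top [242.  234.9] 0.55
   [0.5372 0.2196 0.0179] [0.0032 0.0032]
cradle_valley side [231.8 203.7] 0.67
cradle_valley top [239.5 236.4] 0.63
   [0.5331 0.2233 0.0466] [0.004 0.004]
console side [334.5 344.5] 0.93
console top [410.1 216.7] 0.9
   [ 0.5694 -0.2527 -0.011 ] [0.006 0.006]
start_top side [330.9 324.4] 0.93
start_top top [424.1 226.2] 0.49
   [ 0.5386 -0.2585  0.1264] [0.0028 0.0028]
tray side [339.4 231.4] 0.59
tray top [314.3 152.4] 0.93
   [ 0.7655  0.0114 -0.0009] [0.0002 0.0002]
jar side [221.9 161.6] 0.84
jar top [166.9 211.4] 0.91
   [0.603  0.4312 0.0188] [0.0026 0.0026]
brush side [248.1 276.7] 0.93
{'time_s': 1.0, 'q': array([ 1.17797922e+00,  1.25805071e-01, -3.95905597e-02,  1.40541521e+00,
       -5.13168886e-05,  1.57079899e+00]), 'joint_velocities': array([-0.00101319, -0.00157826,  0.00096407, -0.00133256, -0.00045938,
        0.00013667]), 'joint_torque': array([-2.49652236e-03, -4.35718775e+01,  3.53092790e+01,  1.26320017e-03,
       -2.14558017e-04, -6.06011369e-06]), 'ee_pos': array([0.20097234, 0.48499111, 0.24999619]), 'orientation': array([ 6.13070986e-01,  3.08114426e+00, -3.80875662e-05]), 'force': array([ 0.57236014,  0.32956693, -0.13824079]), 'wrist_torque': array([-0.01053539,  0.00257084, -0.01873316]), 'grip_force': 0.0, 'gripper_width': 0.08560041903097527}
```

```bash
cd pics; python3 -c "
import cv2,numpy as np
a=cv2.imread('side0.png');b=cv2.imread('top0.png')
cv2.imwrite('s.png',cv2.resize(a,(784,588)));cv2.imwrite('t.png',cv2.resize(b,(784,588)))"
```

```text
(no output)
```

View pics/s.png

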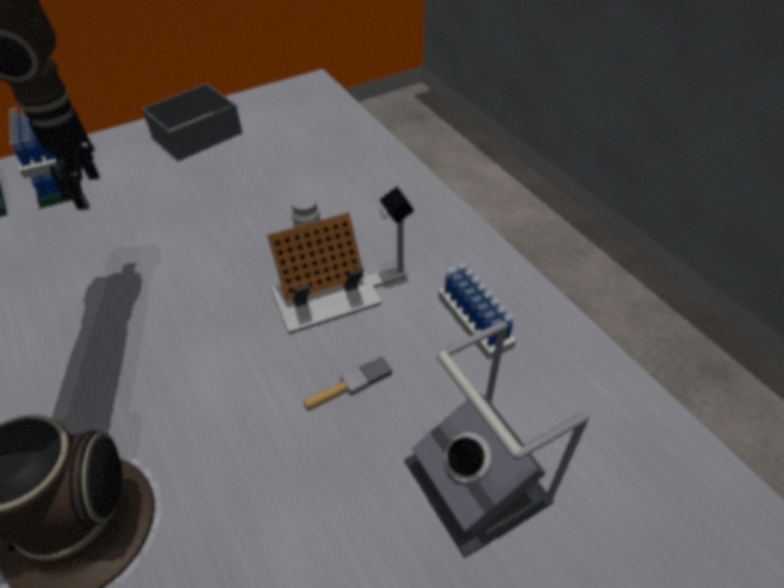

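View pics/t.png

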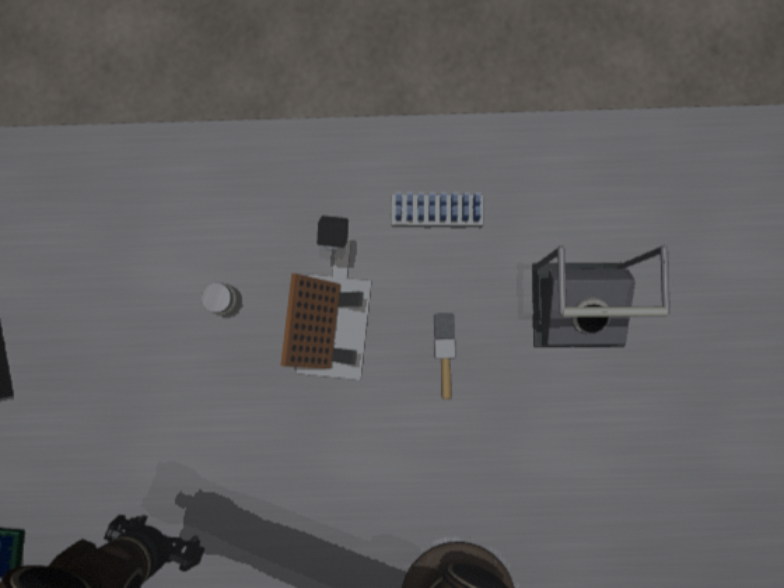

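The side view shows the dotted face of the plate at (316,255)/1.4, with the mast behind it. The console button is at (466,457)/1.4. The top view shows the cradle yawed about -7°, with the console square to the world and its light bar over the button at (615,313)/1.4.

The tool always points straight down, so I'll press with one open finger reaching under the bar.

```bash
cat >> h.py <<'E'
def psi():
    return np.degrees(np.arctan2(*(R.from_rotvec(arm.get_state()['orientation']).as_matrix()[[1,0],1])))
def need(P,h=None):
    s=arm.get_state();M=R.from_rotvec(s['orientation']).as_matrix()
    d=M.T@(np.array(P)-s['ee_pos'])/.2;t=0 if h is None else -(h-psi())/60
    print('need',np.round(d,3),'turn',round(t,3))
E
python3 - <<'E'
from h import *
print('bar',atz('top',[439.3,223.6],.266),atz('top',[402,223.6],.266),atz('top',[476,223.6],.266))
print('btn',atz('top',[423,227],.126))
for a in [(297,366),(295,275)]: pass
print('plate top rear ends',atz('top',[283/1.4,365/1.4],.15),atz('top',[293/1.4,274/1.4],.15))
print('base -y edge',atz('top',[360/1.4,379/1.4],.012),atz('top',[372/1.4,280/1.4],.012))
print(np.round(viewer.calibration('wrist')['T_tool_cam'],3),viewer.calibration('wrist')['fx'])
need([.40,-.257,.25],0)
E
```

```text
bar [ 0.5402942  -0.26039143  0.266     ] [ 0.54249665 -0.174614    0.266     ] [ 0.53813149 -0.34462111  0.266     ]
btn [ 0.5390745  -0.25702683  0.126     ]
plate top rear ends [0.4670596  0.30954006 0.15      ] [0.63195978 0.28932414 0.15      ]
base -y edge [0.43371395 0.18081377 0.012     ] [0.63098785 0.15266128 0.012     ]
[[ 0.001 -0.96  -0.282  0.071]
 [ 1.     0.001 -0.     0.001]
 [ 0.001 -0.282  0.96  -0.123]
 [ 0.     0.     0.     1.   ]] 291.77118815655933
need [-2.339 -3.046  0.   ] turn 1.125
```

```bash
python3 -m creep '-.76 -1 0 0;-.76 -1 0 0;-.76 -1 0 0;-.76 -1 0 0;-.76 -1 0 0;-.76 -1 0 0;-.76 -1 0 0' -1 && python3 -m creep '-.76 -1 0 0;-.76 -1 0 0;-.76 -1 0 0;-.76 -1 0 0;-.76 -1 0 0;-.76 -1 0 0;-.76 -1 0 0' && python3 -m creep '-.76 -1 0 1;-.76 -1 0 1;-.76 -1 0 1;-.76 -1 0 1;-.76 -1 0 1;-.76 -1 0 1;-.76 -1 0 1;-.76 -1 0 1'
python3 -c "
from h import *
need([.40,-.257,.25],0)"
```

```text
time_s: 1.58
ee_pos: [0.2654, 0.2367, 0.2505]
orientation: [0.623, 3.077, -0.002]
force: [-0.4, 0.9, 0.8]
gripper_width: 0.0854
grip_force: 0.0
time_s: 2.17
ee_pos: [0.3298, -0.0072, 0.2502]
orientation: [0.631, 3.076, -0.003]
force: [0.4, 0.8, 0.3]
gripper_width: 0.0854
grip_force: 0.0
time_s: 2.83
ee_pos: [0.3931, -0.2458, 0.2491]
orientation: [-2.026, -2.399, 0.0]
force: [-0.2, 0.3, 0.0]
gripper_width: 0.0853
grip_force: 0.0
need [-0.061  0.024 -0.005] turn 0.161
```

```bash
python3 -m creep '-.06 .02 0 .16;-.06 .02 0 .16;-.06 .02 0 .16;-.06 .02 0 .16'
cat > look.py <<'E'
from h import *
import sys
def look(names,f=None):
    im=viewer.read_camera('wrist')
    if f: cv2.imwrite(f,cv2.cvtColor(im,cv2.COLOR_RGB2BGR))
    out={}
    for n in names:
        r=viewer.mark_of('wrist',n)
        if r: out[n]=(ray('wrist',r[0]['pixel']),r[0]['pixel'],round(r[0]['conf'],2))
    return out
E
python3 - <<'E'
from look import *
o=look(['start_top','console'],'pics/w1.png');print(o)
for n,z in (('start_top',.126),('console',0)):
  if n in o: print(n,atz('wrist',o[n][1],z))
m=viewer.outline_of('wrist','start_top')
if m: print(m[0]['conf'],m[0]['pixel'],m[0]['region'].sum())
need([.40,-.257,.25],0)
E
```

```text
time_s: 3.17
ee_pos: [0.3988, -0.2546, 0.2499]
orientation: [-2.207, -2.235, -0.0]
force: [0.3, 0.8, 0.2]
gripper_width: 0.0852
grip_force: 0.0
{'start_top': ((array([ 0.39880652, -0.18208847,  0.37260437]), array([ 0.47203912, -0.25629658, -0.84349934])), [428.9, 211.7], 0.64), 'console': ((array([ 0.39878045, -0.18210185,  0.37266602]), array([ 0.39515595, -0.17502336, -0.90178634])), [399.2, 181.1], 0.88)}
start_top [ 0.53685198 -0.25711945  0.126     ]
console [ 0.56207988 -0.2544308   0.        ]
0.88 [433.9, 212.2] 3389
need [-0.012  0.007  0.001] turn 0.011
```

View pics/w1.png

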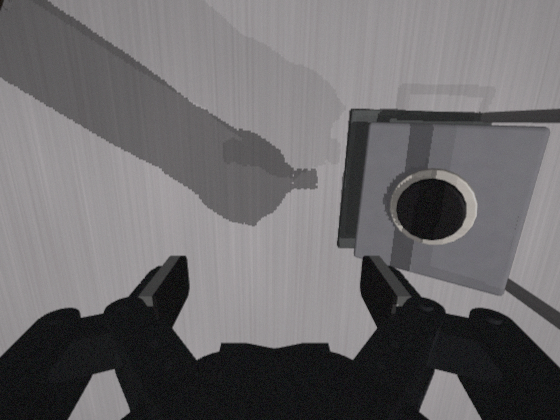

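```bash
python3 -m creep '-.01 0 .45 .01;-.01 0 .45 .01;-.01 0 .45 .01;-.01 .375 .45 .01;-.01 .375 .45 .01;-.01 .375 .45 .01;-.01 .375 .45 .01' && python3 -m creep '0 0 .05 0;0 0 .08 0;0 0 .08 0;0 0 .08 0'
```

```text
time_s: 3.95
ee_pos: [0.4743, -0.2559, 0.1604]
orientation: [-2.219, -2.223, 0.0]
force: [-0.7, -0.5, 0.5]
gripper_width: 0.0853
grip_force: 0.0
time_s: 4.28
ee_pos: [0.4725, -0.2561, 0.144]
orientation: [-2.222, -2.22, 0.0]
force: [-0.3, 1.2, -0.2]
gripper_width: 0.0853
grip_force: 0.0
```

```bash
for i in 1; do python3 -m creep '0 .007 .02 0;0 .007 .02 0'; python3 -m creep '0 .007 .02 0;0 .007 .02 0';python3 -m creep '0 .007 .02 0;0 .007 .02 0';done | grep -E 'ee_pos|force: \['
```

```text
ee_pos: [0.4748, -0.2563, 0.1399]
force: [-0.5, 0.2, 0.2]
ee_pos: [0.4764, -0.2561, 0.1355]
force: [0.1, -0.3, 0.6]
ee_pos: [0.4778, -0.2561, 0.1313]
force: [0.0, 0.3, -0.1]
```

Run:
```python
from look import *
look([],'pics/w2.png')
```

```text
(no output)
```

View pics/w2.png

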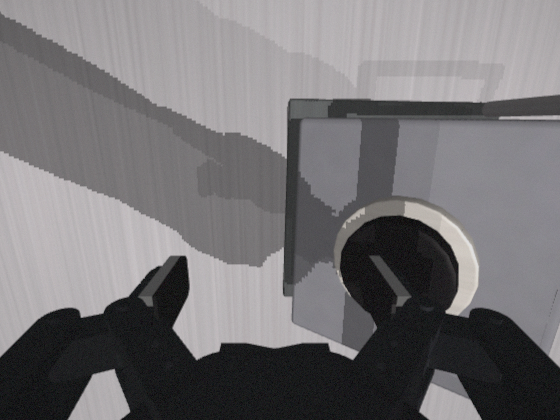

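The right finger is over the lower half of the cap, whose centre is about (403,260). I'll keep going down.

```bash
(python3 -m creep '0 .005 .02 0;0 .005 .02 0'; python3 -m creep '0 .005 .02 0;0 .005 .02 0';python3 -m creep '0 .005 .02 0;0 .005 .02 0') | grep -E 'ee_pos|force: \['
```

```text
ee_pos: [0.4788, -0.2561, 0.1273]
force: [-0.9, 0.7, -0.1]
ee_pos: [0.4803, -0.2562, 0.1239]
force: [0.4, -1.2, 3.9]
ee_pos: [0.4816, -0.2564, 0.1203]
force: [0.5, 0.2, 5.5]
```

```bash
(python3 -m creep '0 .003 .015 0;0 .003 .015 0'; python3 -m creep '0 .003 .012 0;0 .003 .012 0;0 .003 .012 0') | grep -E 'ee_pos|force: \['
```

```text
ee_pos: [0.4824, -0.2565, 0.1187]
force: [-2.0, 1.5, 10.4]
ee_pos: [0.4827, -0.2565, 0.1181]
force: [-8.9, 2.8, 22.4]
```

```bash
(python3 -m creep '0 -.02 -.05 0;0 -.04 -.1 0;0 -.06 -.2 0;0 -.2 -.2 0;0 -.4 -.2 0;0 -.4 -.2 0;0 -.4 -.6 0;0 -.4 -.6 0'; python3 -m creep '0 0 -.1 -.6;0 0 -.3 -.9;0 0 -.3 -.9') | grep -E 'ee_pos|force: \['
python3 - <<'E'
from look import *
print(viewer.read_camera('side').shape)
yaw=np.radians(-7.5)
need([.46,.19,.30],82.5);print(psi())
E
```

```text
ee_pos: [0.3993, -0.2549, 0.2333]
force: [1.5, -0.3, -0.0]
ee_pos: [0.4031, -0.257, 0.3013]
force: [-0.7, -0.2, 0.6]
(420, 560, 3)
need [ 1.962  1.106 -0.014] turn -1.006
22.14032632900814
```

```bash
(python3 -m creep '.98 .55 0 0;.98 .55 0 0;.98 .55 0 0;.98 .55 0 0;.98 .55 0 0;.98 .55 0 0;.98 .55 0 0'; python3 -m creep '.98 .55 0 -1;.98 .55 0 -1;.98 .55 0 -1;.98 .55 0 -1;.98 .55 0 -1;.98 .55 0 -1;.98 .55 0 -1;.98 .55 0 -1';python3 -m creep '0 0 0 -.05;0 0 0 -.05;0 0 0 -.05') | grep -E 'ee_pos|force: \['
python3 - <<'E'
from look import *
print(psi(),arm.get_state()['q'])
o=look(['plate','plate_top','cradle','cradle_valley'],'pics/w3.png')
for n,z in (('plate',.09),('plate_top',.1506),('cradle',0),('cradle_valley',.022)):
  if n in o: print(n,o[n][1:],atz('wrist',o[n][1],z))
E
```

```text
ee_pos: [0.4323, -0.0304, 0.2934]
force: [-0.0, 0.6, -0.6]
ee_pos: [0.4631, 0.1898, 0.293]
force: [-0.8, 0.2, 0.1]
ee_pos: [0.4631, 0.1885, 0.2938]
force: [0.4, 0.1, 0.2]
81.55939278448018 [ 3.86656223e-01  8.40862678e-02  9.27288203e-03  1.49756682e+00
 -2.10507329e-04  5.33973397e-01]
plate ([349.3, 242.2], 0.57) [0.5454024  0.26966791 0.09      ]
plate_top ([397.5, 266.6], 0.8) [0.5509275 0.3031379 0.1506   ]
cradle ([311.0, 220.6], 0.67) [0.54366328 0.23409005 0.        ]
cradle_valley ([314.8, 222.4], 0.64) [0.5392376  0.23739668 0.022     ]
```

View pics/w3.png

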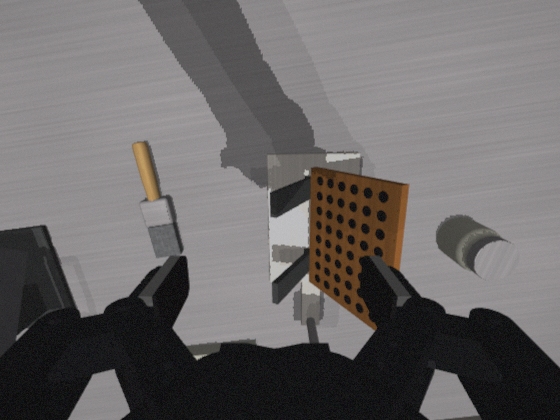

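```bash
python3 -c "
from h import *
need([.5495,.2955,.20],82.5)"
```

```text
need [-0.35   0.59   0.472] turn -0.014
```

```bash
python3 -m creep '-.35 .59 0 -.01;-.35 .59 0 -.01;-.35 .59 0 -.01;-.35 .59 0.2 -.01;-.35 .59 .47 -.01;-.35 .59 .47 -.01;-.35 .59 .47 -.01'
python3 - <<'E'
from look import *
o=look(['plate_top','cradle_valley'],'pics/w4.png')
for n,z in (('plate_top',.1506),('cradle_valley',.022)):
  if n in o: print(n,o[n][1:],atz('wrist',o[n][1],z))
need([.5495,.2955,.143],82.5)
E
```

```text
time_s: 9.05
ee_pos: [0.5475, 0.2951, 0.1951]
orientation: [-0.209, -3.127, 0.008]
force: [-0.2, 0.1, 0.2]
gripper_width: 0.0856
grip_force: 0.0
plate_top ([286.1, 245.3], 0.79) [0.55750755 0.30396375 0.1506    ]
need [ 0.002 -0.003  0.297] turn -0.002
```

View pics/w4.png

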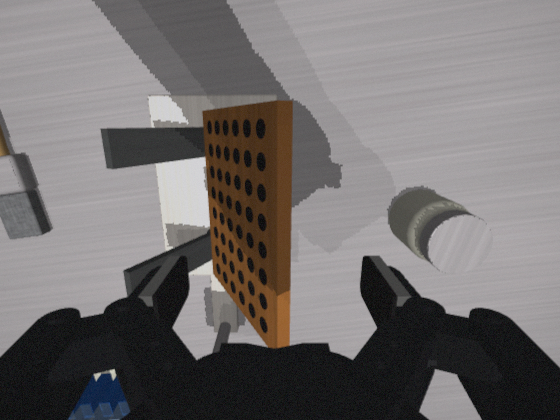

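```bash
(python3 -m creep '-.02 0 .1 0;-.02 0 .2 0;-.02 0 .29 0;-.02 0 .29 0' -1; python3 -m creep '0 0 0 0;0 0 0 0;0 0 0 0;0 0 0 0;0 0 0 0' .2 20)
python3 - <<'E'
from look import *
o=look(['plate_top'],'pics/w5.png')
for n,z in (('plate_top',.1506),):
  if n in o: print(n,o[n][1:],atz('wrist',o[n][1],z))
E
```

```text
time_s: 9.53
ee_pos: [0.5529, 0.2949, 0.1417]
orientation: [-0.21, -3.134, 0.001]
force: [-0.2, 0.1, -0.4]
gripper_width: 0.0852
grip_force: 0.0
time_s: 9.95
ee_pos: [0.5538, 0.2957, 0.1438]
orientation: [0.209, 3.133, 0.002]
force: [0.1, -0.5, -0.2]
gripper_width: 0.034
grip_force: 0.0
plate_top ([285.5, 277.4], 0.86) [0.55001963 0.30218253 0.1506    ]
```

View pics/w5.png

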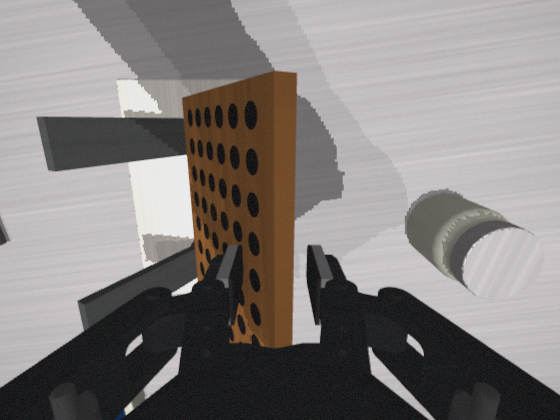

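The fingers straddle the plate's upper edge without touching it. I'll carry it over slowly along the arc.

```bash
python3 -m creep '0 -.025 -.015 0;0 -.05 -.03 0;0 -.07 -.043 0;0 -.09 -.055 0;0 -.118 -.066 0;0 -.145 -.076 0;0 -.172 -.084 0;0 -.2 -.09 0' .3 20; python3 -m creep '0 0 0 0;0 0 0 0' .45
python3 - <<'E'
from look import *
o=look(['plate_top'],'pics/w6.png')
for n,z in (('plate_top',.168),):
  if n in o: print(n,o[n][1:],atz('wrist',o[n][1],z))
E
```

```text
time_s: 10.72
ee_pos: [0.5481, 0.2552, 0.1611]
orientation: [0.209, 3.134, 0.0]
force: [0.1, 1.3, -0.1]
gripper_width: 0.0298
grip_force: 0.4
time_s: 10.88
ee_pos: [0.548, 0.2553, 0.1607]
orientation: [0.21, 3.134, -0.0]
force: [1.2, 0.2, 1.1]
gripper_width: 0.0236
grip_force: 0.3
plate_top ([290.1, 276.2], 0.73) [0.54412505 0.26446255 0.168     ]
```

View pics/w6.png

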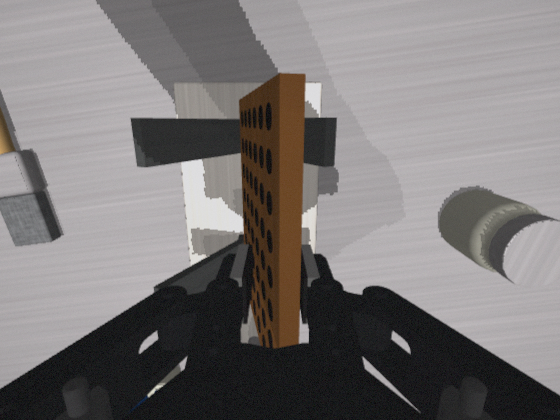

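The plate is about 10° from vertical, resting on the right finger.

```bash
python3 -m creep '0 -.026 -.004 0;0 -.052 -.007 0;0 -.078 -.009 0;0 -.104 -.01 0;0 -.13 -.009 0;0 -.156 -.007 0;0 -.182 -.004 0;0 -.21 0 0' .52; python3 -m creep '0 -.015 .008 0;0 -.03 .014 0;0 -.045 .02 0;0 -.06 .024 0;0 -.075 .028 0;0 -.09 .032 0;0 -.1 .034 0;0 -.11 .036 0' .35; python3 -m creep '0 -.015 .01 0;0 -.03 .018 0;0 -.045 .026 0;0 -.06 .036 0;0 -.075 .045 0;0 -.09 .054 0;0 -.1 .054 0;0 -.1 .054 0' .2
python3 - <<'E'
from look import *
print(psi())
o=look(['plate_top'],'pics/w7.png')
for n,z in (('plate_top',.155),):
  if n in o: print(n,o[n][1:],atz('wrist',o[n][1],z))
E
```

```text
time_s: 11.65
ee_pos: [0.5423, 0.2135, 0.1605]
orientation: [-0.209, -3.135, 0.0]
force: [-0.2, 0.1, 0.4]
gripper_width: 0.0206
grip_force: 0.0
time_s: 12.32
ee_pos: [0.5394, 0.1921, 0.1533]
orientation: [-0.209, -3.135, 0.0]
force: [-1.0, -0.4, -0.6]
gripper_width: 0.0279
grip_force: 0.2
time_s: 12.98
ee_pos: [0.5367, 0.1722, 0.1425]
orientation: [-0.209, -3.134, -0.0]
force: [0.4, 0.1, -0.1]
gripper_width: 0.0339
grip_force: 0.0
82.35966393263006
plate_top ([255.3, 280.3], 0.57) [0.53032749 0.16642327 0.155     ]
```

View pics/w7.png

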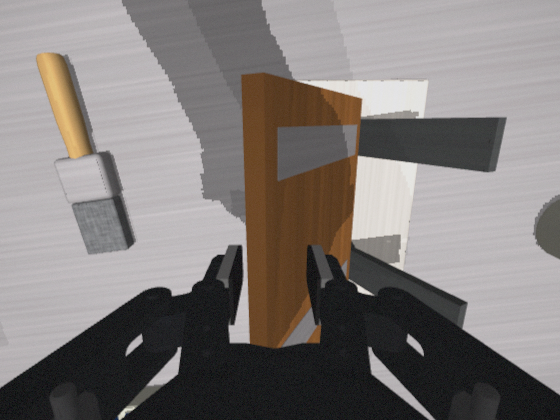

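The steel-strip face now shows, and the plate leans on the -y arms clear of both fingers. I'll open and leave.

```bash
(python3 -m creep '0 0 0 0;0 0 0 0;0 0 0 0;0 0 0 0;0 0 0 0;0 0 0 0' -1;python3 -m creep '0 0 -.2 0;0 0 -.4 0;0 0 -.6 0;0 0 -.8 0;0 0 -.8 0')
python3 - <<'E'
from look import *
look([],'pics/w8.png')
viewer.read_camera('side');viewer.read_camera('top')
for n in('plate','plate_top','cradle_valley'):
  m={c:viewer.mark_of(c,n) for c in('side','top','wrist')}
  r=[ray(c,m[c][0]['pixel']) for c in m if m[c]]
  if len(r)>1: print(n,tri(r))
need([.46,.0,.30],82.5)
E
```

```text
time_s: 13.58
ee_pos: [0.5369, 0.1726, 0.1426]
orientation: [-0.209, -3.135, 0.0]
force: [-0.6, -0.2, 0.7]
gripper_width: 0.0854
grip_force: 0.0
time_s: 14.0
ee_pos: [0.5386, 0.1731, 0.3113]
orientation: [0.208, 3.123, 0.007]
force: [-0.3, 0.3, 0.0]
gripper_width: 0.0857
grip_force: 0.0
plate (array([0.53602148, 0.20075866, 0.08848375]), [np.float64(0.0026487120721260743), np.float64(0.0026487120721259095)])
plate_top (array([0.52604978, 0.16313356, 0.15176204]), [np.float64(0.00041668552465335583), np.float64(0.00041668552465318925)])
cradle_valley (array([0.53974939, 0.22975341, 0.03062663]), [np.float64(0.004214203203606641), np.float64(0.004214203203606443)])
need [ 0.266 -0.906  0.011] turn -0.002
```

View pics/w8.png

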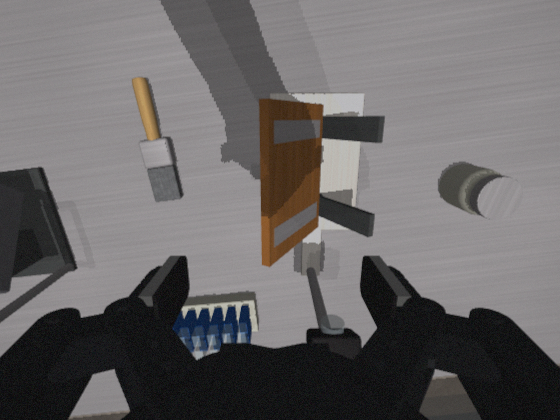

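The plate is squarely seated: the top-to-centre slope is about 31° and its centre is where I expected. Back to the button.

```bash
python3 -c "
from h import *
need([.3993,-.2555,.31],0)"
(python3 -m creep '.27 -.9 0 0;.27 -.9 0 0;.27 -.9 0 0;.27 -.9 0 0;.27 -.9 0 0;.27 -.9 0 0;.27 -.9 0 0'; python3 -m creep '.15 -1 0 1;.15 -1 0 1;.15 -1 0 1;.15 -1 0 1;.15 -1 0 1;.15 -1 0 1;.15 -1 0 1;.15 -1 0 1') | grep ee_pos
python3 -c "
from h import *
need([.3993,-.2555,.25],0)"
```

```text
need [ 0.397 -2.212 -0.038] turn 1.373
ee_pos: [0.4591, 0.0004, 0.303]
ee_pos: [0.4039, -0.1932, 0.3022]
need [-0.273 -0.151  0.261] turn 0.411
```

```bash
python3 -m creep '-.27 -.15 .26 .41;-.27 -.15 .26 .41;-.27 -.15 .26 .41;-.27 -.15 .26 .41;-.27 -.15 .26 .41;-.27 -.15 .26 .41' | grep ee_pos
python3 -c "
from h import *
need([.3993,-.2555,.16],0)
need([.474,-.2560,.14],0)"
```

```text
ee_pos: [0.3998, -0.2542, 0.2504]
need [-0.007 -0.002  0.452] turn 0.011
need [-0.014  0.371  0.552] turn 0.011
```

```bash
(python3 -m creep '-.01 0 .45 .01;-.01 0 .45 .01;-.01 0 .45 .01;-.01 .37 .45 .01;-.01 .37 .45 .01;-.01 .37 .5 .01;-.01 .38 .55 .01;-.01 .38 .55 .01'; python3 -m creep '0 .01 .03 0;0 .02 .05 0;0 .025 .06 0;0 .025 .06 0') | grep -E 'ee_pos|force: \['
```

```text
ee_pos: [0.4745, -0.2553, 0.1392]
force: [-0.6, 1.0, 0.0]
ee_pos: [0.4797, -0.2561, 0.1287]
force: [-0.0, -0.4, -0.9]
```

```bash
(python3 -m creep '0 .005 .02 0;0 .01 .035 0;0 .01 .043 0;0 .01 .043 0'; python3 -m creep '0 .005 .013 0;0 .005 .013 0;0 .005 .013 0') | grep -E 'ee_pos|force: \['
```

```text
ee_pos: [0.4828, -0.2564, 0.1208]
force: [0.9, 0.3, 6.0]
ee_pos: [0.4837, -0.2564, 0.1194]
force: [-3.3, 0.4, 11.7]
```

```bash
python3 -m creep '0 .002 .013 0;0 .002 .013 0;0 .002 .013 0' | grep -E 'ee_pos|force: \['
python3 -m creep '0 -.02 -.05 0;0 -.04 -.1 0;0 -.06 -.2 0;0 -.2 -.2 0;0 -.4 -.2 0;0 -.4 -.2 0;0 -.4 -.6 0;0 -.4 -.6 0'; python3 -m creep '0 0 -.1 0;0 0 -.1 0;0 0 -.1 0'
python3 - <<'E'
from look import *
viewer.read_camera('side');viewer.read_camera('top')
for n in('plate','plate_top'):
  m={c:viewer.mark_of(c,n) for c in('side','top')}
  r=[ray(c,m[c][0]['pixel']) for c in m if m[c]]
  if len(r)>1: print(n,tri(r))
E
```

```text
ee_pos: [0.4839, -0.2565, 0.1188]
force: [-9.2, 2.9, 24.9]
time_s: 18.85
ee_pos: [0.4007, -0.2546, 0.2336]
orientation: [-2.22, -2.214, 0.002]
force: [2.0, -0.2, 0.9]
gripper_width: 0.0855
grip_force: 0.0
time_s: 19.1
ee_pos: [0.4038, -0.2562, 0.2559]
orientation: [2.222, 2.217, 0.001]
force: [-0.7, 0.7, -1.1]
gripper_width: 0.0857
grip_force: 0.0
plate (array([0.53806321, 0.20095857, 0.08240767]), [np.float64(0.002335851605610727), np.float64(0.0023358516056111913)])
```

```bash
python3 -c "
from plant import workorder
print(workorder.job_done())"
```

```text
the job is handed in; nothing more can be done
None
```

The job is handed in: the first face was read, the plate was laid over onto the -y arms with its steel-strip face showing, and the button was pressed to its stop and released again. No score came back. I measured the plate's seat and the firm force at each press, but I did not read the button's joint value.

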